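# Load the honing station in order

### The arm

A 7-joint arm with a two-finger parallel gripper is mounted at the origin on the work surface. World frame = base frame: x ahead of the robot, y to its left, z up, the work surface at z = 0. Lengths are in m, angles in rad, forces in N, time in s.
With the tool pointing down it reaches from about 0.425 to 0.925 m from the base axis. Payload 6.8 kg.
Tool frame: the origin (TCP) lies at the very end of the fingers, on their centre line; the grasp point (between the pads) lies 19 mm behind it; z points along the fingers, y is the line along which they close (so a half turn about z gives the same grasp; the last joint's range is limited). The gripper opens to 88 mm and grips with 3 to 60 N. Pads are 20 mm wide; open, the fingers measure 115 mm over their backs; the gripper's body (75 mm by 178 mm) begins 61 mm behind the grasp point.
Start: joints at [-1.261, 0.477, 0.022, 1.555, -0.011, 1.109, -0.083], TCP at [0.274, 0.617, 0.223] pointing down, gripper open.
Joint ranges: [-2.96, 2.96], [-0.34, 2.1], [-1.41, 1.46], [0.24, 2.44], [-1.37, 4.51], [0.17, 1.92], [-2.96, 2.96]. Speed limits (rad/s): [2.39, 2.39, 3.14, 3.14, 3.14, 3.14, 3.14].

### API

Orientations are given as a rotation vector (axis times angle).
In Python, from bench import robot, eyes, job gives the robot as it stands.
- The arm moves only by the tool arm_command, never from a script. Its argument "deltas" is a list of rows, each a list of 3 entries, a list of its own where there are three numbers: the finger opening in cm, from 0 to 8.78, then the shift along the tool's x, y, z in cm, then the turn, a rotation vector about the tool's x, y, z in rad. In form: [[fingers, [dx, dy, dz], [ax, ay, az]], ...]. A call has 1 to 12 rows; each row is the pose to reach, as a shift and turn from the pose commanded when the call began, along the tool's axes at that moment; what a row does not reach only later rows make up. A row lasts 1/8 s, in which the tool goes at most 62.5 mm and 10.7 degrees, less where a joint would pass 70% of its speed; a pose out of reach is approached as far as the arm can. A call with a gripper value outside its range is refused whole. The fingers move at their own pace and stop on an object; "grip_force" is the grip in N (left out, the last holds). Time passes only in rows, so rows that repeat a pose let the fingers close. It gives the time, the measured TCP pose, the force, the opening and the grip force at its end, in the units of the state.
- robot.read_state(): the state, without advancing time (a new reading comes with each control period).
- eyes.grab_frame(name): name is "scene" or "top" or "wrist"; returns (picture, depth): 384x512x3 uint8, blue, green, red; 384x512 float32, m along the optical axis (not along the pixel's ray), 0 where there is no reading.
- eyes.camera_model(name): a dict with "fx", "fy", "cx", "cy" (pixels), "rvec" (rotation vector, rad) and "tvec" (3), from world to camera coordinates, as OpenCV has them. Camera axes: x right, y down, z forward; pixel columns grow to the right and rows downward; lengths in m; the calibration is good to about 2 mm. A picture is of the moment at which its call begins: read the wrist's pose just before it. camera_model takes no time and is no camera call; for the wrist camera it gives the pose at the moment of the call.
- job.hand_in(): hands the job in; it is judged then, once.
The state is a dict: "clock": time; "joint_pos": joint angles; "dq": joint speeds; "tau": joint torques, N m; "position": TCP position; "orientation": TCP orientation; "wrist_force": force on the tool from outside, world axes, zero at the start; "ft_torque": the same for the moment, N m; "width": finger opening in m; "grasp_force": force on a finger pad.
Only numpy, scipy, OpenCV 4.12 (cv2) and the standard library are available. Lean on these libraries where they do the work, as an engineer would, in place of code of your own. Each camera call takes 0.05 s, during which the arm holds its last target. There are 200 camera calls.

### The job

The sharpening stones stand on edge in the drying rack. Lay the longest one flat in the honing-station pocket marked with one stud, and once that is in and let go, lay the middle-length one flat in the pocket marked with two studs; leave the shortest stone standing in the rack. A stone comes out of the rack held by its faces, so it will have to be put down on the bench, tipped flat and taken again by its long edges; do not drop the stones, they chip, and do not disturb the blower, the loupe or the jar.

Things in the scene. Friction and masses are not known exactly. Their poses are not given: they have to be found in the camera images.
- stone_long: the longest grey sharpening stone, a bar 110 x 22 x 44 mm, 250 g (+-20 %), standing on edge in the rack at the start. x along its 110 mm length, y across its 22 mm thickness, z along its 44 mm width (up at the start); origin in the middle of the 22 mm wide edge face it stands on. Flat = y vertical, either face down
- stone_middle: the middle-length grey sharpening stone, a bar 85 x 22 x 44 mm, 190 g (+-20 %), standing on edge in the rack at the start. x along its 85 mm length, y across its 22 mm thickness, z along its 44 mm width (up at the start); origin in the middle of the 22 mm wide edge face it stands on. Flat = y vertical, either face down
- stone_short: the shortest grey sharpening stone, a bar 60 x 22 x 44 mm, 135 g (+-20 %), standing on edge in the rack at the start. x along its 60 mm length, y across its 22 mm thickness, z along its 44 mm width (up at the start); origin in the middle of the 22 mm wide edge face it stands on. Flat = y vertical, either face down. Stays in the rack
- stone_long_center (a point): centre of the longest stone, axes as its body
- stone_middle_center (a point): centre of the middle-length stone, axes as its body
- board: the honing station's board, 180 x 250 x 6 mm, fixed on the bench; origin on its underside. The three pocket blocks are fixed on it side by side, 76 mm apart along y, in an order that varies; all are alike but for the studs
- pocket_one: wooden pocket block marked with one stud on the strip at its +x end (dark steel studs 13 mm wide, 4 mm high, side by side along y, 77 mm from the pocket centre). Origin on its underside below the pocket centre; x along the pocket, y across, z up. Pocket 116 x 50 mm, 6 mm deep; floor 12 mm and rim 18 mm above the bench
- pocket_two: wooden pocket block marked with two studs on the strip at its +x end (dark steel studs 13 mm wide, 4 mm high, side by side along y, 77 mm from the pocket centre). Origin on its underside below the pocket centre; x along the pocket, y across, z up. Pocket 116 x 50 mm, 6 mm deep; floor 12 mm and rim 18 mm above the bench
- pocket_three: wooden pocket block marked with three studs on the strip at its +x end (dark steel studs 13 mm wide, 4 mm high, side by side along y, 77 mm from the pocket centre). Origin on its underside below the pocket centre; x along the pocket, y across, z up. Pocket 116 x 50 mm, 6 mm deep; floor 12 mm and rim 18 mm above the bench. Stays empty
- pocket_one_floor (a point): centre of the one-stud pocket's floor, axes as the block
- pocket_two_floor (a point): centre of the two-stud pocket's floor, axes as the block
- rack: fixed dark-steel drying rack, a plate 150 x 175 x 8 mm; origin on its underside, x along the stones, y along the row. Places at y = -60, 0, +60 mm; which stone is where varies. Each has four lugs, 12 mm long (x), 5 thick, 12 high above the plate, centred at x = +-22 mm and 15.5 mm either side of the place's middle: 2 mm play each side; finger room between the lugs
- clear (a point): middle of the bare bench between rack and board, at bench height: 120 mm along x and 90 mm along y either side of it are free, for putting a stone down. A stone stood on edge there topples flat when pushed sideways near its top
- blower: bystander: red-brown rubber dust blower, pear-shaped, 60 mm wide, 100 mm high; origin under its base
- loupe: bystander: black eye loupe, 36 mm wide, 40 mm high; origin under its base
- jar: bystander: glass jar with steel lid, 56 mm wide, 55 mm high; origin under its base
Not all that is in view belongs to the job. Leave any purple look-alike of the stone_long alone.

How it is judged:
On the way, in this order (a step that is already met when the one before it is completed fails the run):
1. the longest stone lies flat in the one-stud pocket, released (x of stone_long_center in the frame of pocket_one_floor between -0.008 and 0.008 m and y of stone_long_center in the frame of pocket_one_floor between -0.007 and 0.007 m and z of stone_long_center in the frame of pocket_one_floor between 0.006 and 0.0145 m and angle between the y axis of stone_long and the z axis of pocket_one, either way round below 0.1 rad and linear speed of stone_long below 0.03 m/s and contact force between the fingers and stone_long below 0.1 N), for 0.2 s.
2. then the middle-length stone lies flat in the two-stud pocket, released (x of stone_middle_center in the frame of pocket_two_floor between -0.02 and 0.02 m and y of stone_middle_center in the frame of pocket_two_floor between -0.007 and 0.007 m and z of stone_middle_center in the frame of pocket_two_floor between 0.006 and 0.0145 m and angle between the y axis of stone_middle and the z axis of pocket_two, either way round below 0.1 rad and linear speed of stone_middle below 0.03 m/s and contact force between the fingers and stone_middle below 0.1 N), for 0.2 s.
At the end, for the whole second after the job is handed in: Longest stone in the one-stud pocket (centre within 8 mm along, 7 across), middle-length in the two-stud (20 along, 7 across), both flat to 0.1 rad, centre 6-14.5 mm above the floor, still, released; shortest within 15 mm and 0.15 rad upright; blower, loupe, jar moved under 30 mm (all of step 1 and all of step 2 and distance of stone_short from where it was at the start of the episode below 0.015 m and angle between stone_short's own z axis and vertical below 0.15 rad and distance of each of blower, loupe, jar from where it was at the start of the episode below 0.03 m); the robot touches nothing.
It fails at once if a bystander is pushed more than 30 mm (not (distance of blower from where it was at the start of the episode below 0.03 m) or not (distance of loupe from where it was at the start of the episode below 0.03 m) or not (distance of jar from where it was at the start of the episode below 0.03 m)).
It fails at once if the shortest stone is moved more than 15 mm (distance of stone_short from where it was at the start of the episode above 0.015 m).
It fails at once if the longest stone is dropped (moves faster than 0.9 m/s, a fall of about 40 mm, with no finger on it) (linear speed of stone_long above 0.9 m/s and contact force between the fingers and stone_long below 0.1 N).
It fails at once if the middle-length stone is dropped (moves faster than 0.9 m/s, a fall of about 40 mm, with no finger on it) (linear speed of stone_middle above 0.9 m/s and contact force between the fingers and stone_middle below 0.1 N).
It also fails if it takes over 72 s, if anything falls off the work surface, if the arm or the gripper's body presses on something with over 40 N, if the wrist force passes 120 N, or if a joint passes its speed limit or range.

## Working session

There is one attempt and no reset: what is moved stays moved. The work goes in short steps, Python scripts to look and compute and a tool call to move; the robot and the scene stay as the last step left them, time stands still between calls to the robot, and variables do not carry over. Pictures are saved under pics/ and viewed, at most 10 in all, crops included, and the job is handed in when it is done.

Besides the shell and the picture viewer there is one more tool, called after "Request:" as a command line: name --argument value ..., lists and objects as JSON in quotes. arm_command: Moves the arm, as the interface text tells. Its arguments: {"type":"object","properties":{"deltas":{"type":"array"},"grip_force":{"type":"number"}},"required":["deltas"]}

```bash
mkdir -p pics; ls; cat > h.py <<'E'
import numpy as np,cv2
from scipy.spatial.transform import Rotation as R
from bench import robot,eyes,job
def cloud(n):
    m=eyes.camera_model(n); im,d=eyes.grab_frame(n)
    v,u=np.mgrid[:384,:512]
    c=np.stack([(u-m['cx'])/m['fx']*d,(v-m['cy'])/m['fy']*d,d],-1)
    Rm=R.from_rotvec(np.ravel(m['rvec'])).as_matrix()
    return im,d,(c-np.ravel(m['tvec']))@Rm
def st():
    s=robot.read_state(); print({k:np.round(s[k],4).tolist() for k in('clock','position','orientation','wrist_force','width','grasp_force','joint_pos')}); return s
E
python3 - <<'E'
from h import *
st()
ims=[]
for n in('top','scene'):
    im,d,P=cloud(n); np.savez(n,im=im,d=d,P=P); ims.append(im); print(eyes.camera_model(n))
cv2.imwrite('pics/a.png',cv2.resize(ims[0],(800,600),interpolation=3));cv2.imwrite('pics/b.png',cv2.resize(ims[1],(800,600)))
E
```

```text
pics
{'clock': 0.0, 'position': [0.2737, 0.6164, 0.2217], 'orientation': [-0.6515, -3.0731, 0.0028], 'wrist_force': [-0.6463, -0.323, 0.0577], 'width': 0.0879, 'grasp_force': 0.0, 'joint_pos': [-1.2611, 0.4778, 0.0223, 1.5564, -0.0115, 1.1093, -0.0831]}
{'fx': 470.3496732088223, 'fy': 470.3496732088223, 'cx': 256.2667442142445, 'cy': 193.88505939074582, 'rvec': array([ 2.08694408, -2.1161025 ,  0.24574421]), 'tvec': array([-0.07394702,  0.57824456,  1.2591046 ])}
{'fx': 486.95481102659545, 'fy': 486.95481102659545, 'cx': 263.8525847530712, 'cy': 185.7363980374811, 'rvec': array([ 2.16967213,  1.24125772, -0.42505632]), 'tvec': array([-0.24543983, -0.35033416,  1.61394455])}
```

View pics/a.png

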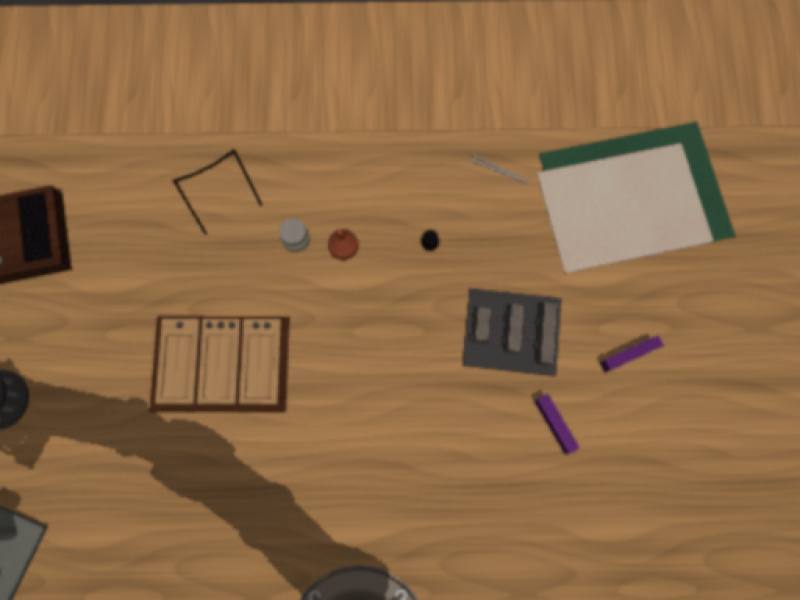

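View pics/b.png

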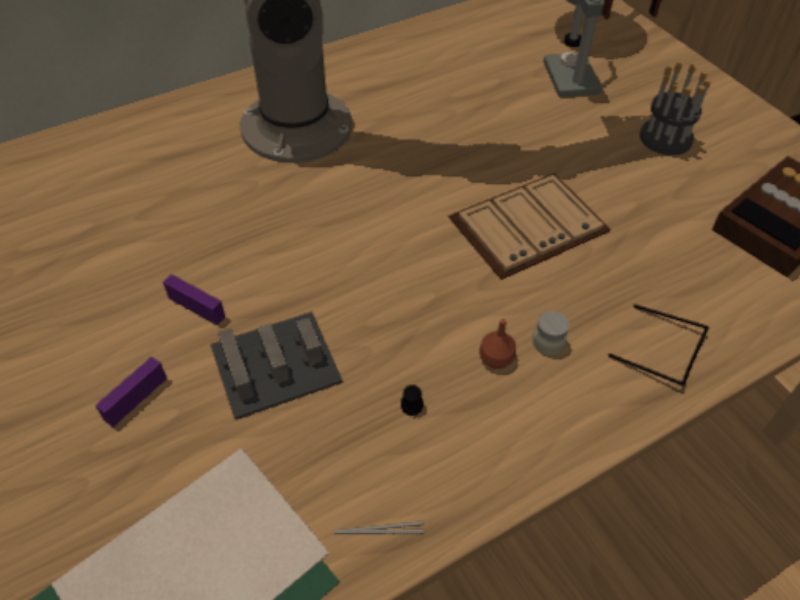

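The top view shows a rack at about (511,332) with three grey stones: short (482,324), middle (515,327), long (547,332). The two purple bars at (630,353) and (556,423) are decoys. The pockets run from left to right: one stud (180,325), three studs (220,325), two studs (262,325). The jar, blower and loupe lie above, around x=295–430.

```bash
python3 - <<'E'
from h import *
top=np.load('top.npz');im,P=top['im'],top['P'];z=P[...,2]
print('bench z',np.median(z[200:300,100:250]), np.median(z[150:170,200:260]))
def rect(m,name,zz=None):
    m=m.astype(np.uint8)
    n,l,s,c=cv2.connectedComponentsWithStats(m)
    for i in range(1,n):
        if s[i,4]>40:
            p=P[l==i]; r=cv2.minAreaRect((p[:,:2]*1000).astype(np.float32))
            print(name,np.round(c[i]*1.5625),s[i,4],np.round(r[0],1),np.round(r[1],1),round(r[2],1),'z',np.round(np.median(p[:,2]),4),'mean',p.mean(0).round(4))
box=np.zeros(z.shape,bool);box[180:245,290:365]=1
rect(box&(z>0.042),'stone')
g=im.max(-1)<110
rect(box&(z<0.03)&(im.max(-1).astype(int)-im.min(-1)<25)&(z>-.01),'rack')
b2=np.zeros(z.shape,bool);b2[195:270,90:190]=1
rect(b2&(im[...,2]<110),'board dark')
rect(b2&(z>0.009),'board hi')
rect((z>0.02)&(z<0.12)&(np.arange(384)[:,None]<180)&(np.arange(384)[:,None]>130)&(np.arange(512)>170)&(np.arange(512)<290),'byst')
cv2.imwrite('pics/c.png',np.hstack([cv2.resize(im[180:250,290:370],None,fx=5,fy=7,interpolation=2),cv2.resize(im[197:267,92:192],None,fx=4,fy=7,interpolation=2)]))
E
```

```text
bench z 0.0019653866194473827 0.0014433449652489951
stone [548. 332.] 326 [ 524.2 -349.3] [ 23.7 110.3] 82.5 z 0.0518 mean [ 0.5236 -0.3484  0.0515]
stone [515. 327.] 244 [ 414. -206.] [ 56.5 376.1] 55.1 z 0.0519 mean [ 0.5328 -0.2886  0.057 ]
stone [483. 323.] 173 [ 418.3 -167.7] [ 38.1 337.6] 63.4 z 0.0522 mean [ 0.5405 -0.2294  0.0596]
rack [508. 333.] 2046 [ 534.5 -289.9] [171.9 146.9] 82.7 z 0.0086 mean [ 0.5311 -0.2817  0.0092]
board dark [218. 377.] 1470 [447.  145.6] [504.5 239.8] 77.7 z 0.0058 mean [0.4554 0.254  0.015 ]
board hi [218. 360.] 3746 [449.7 134.6] [502.9 209.6] 73.0 z 0.0149 mean [0.485  0.2531 0.0213]
byst [294. 233.] 309 [721.3 116.5] [50.5 52.8] 84.8 z 0.0538 mean [0.718  0.1157 0.0485]
byst [343. 243.] 313 [702.8  26.2] [56.6 55.4] 51.2 z 0.0458 mean [0.6973 0.0238 0.0484]
byst [430. 237.] 88 [ 713.5 -140.5] [28.1 26.9] 2.8 z 0.0401 mean [ 0.7114 -0.14    0.0385]
```

View pics/c.png

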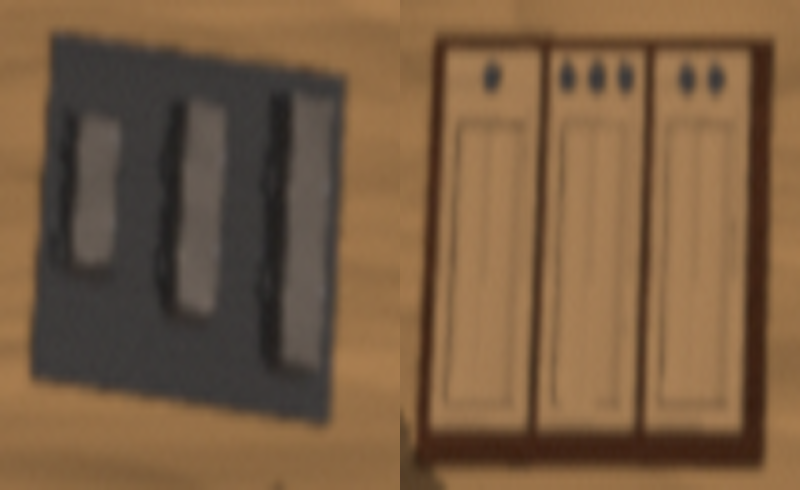

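The right-hand stone measures 110 mm and is plain grey, so it is the longest. The left pocket carries one stud and the right one two. Next I'll get a close wrist view of the board.

```bash
cat >> h.py <<'E'
def go(x,y,z,yd):
    """deltas to TCP x,y,z with tool y axis at angle yd deg (mod 180), tool vertical"""
    s=robot.read_state(); A=R.from_rotvec(s['orientation']).as_matrix()
    cur=np.degrees(np.arctan2(A[1,1],A[0,1])); yd=cur+(yd-cur+90)%180-90
    c,q=np.cos(np.radians(yd)),np.sin(np.radians(yd))
    T=np.array([[-q,c,0],[c,q,0],[0,0,-1.]])
    print('delta cm',np.round(A.T@(np.array([x,y,z])-s['position'])*100,2),'turn',np.round(R.from_matrix(A.T@T).as_rotvec(),4),'| at',np.round(s['position'],4),'ydeg',round(cur,2),'tilt',np.round(A[:2,2],4))
E
python3 -c "
from h import *
go(.48,.25,.28,90)"
```

```text
delta cm [-33.73 -25.13  -5.78] turn [-1.600e-03 -2.000e-04 -4.178e-01] | at [0.2737 0.6165 0.2218] ydeg 66.06 tilt [-0.0006 -0.0015]
```

Request:
arm_command --deltas '[[8.7,[-33.7,-25.1,-5.8],[0,0,-0.418]],[8.7,[-33.7,-25.1,-5.8],[0,0,-0.418]],[8.7,[-33.7,-25.1,-5.8],[0,0,-0.418]],[8.7,[-33.7,-25.1,-5.8],[0,0,-0.418]],[8.7,[-33.7,-25.1,-5.8],[0,0,-0.418]],[8.7,[-33.7,-25.1,-5.8],[0,0,-0.418]],[8.7,[-33.7,-25.1,-5.8],[0,0,-0.418]],[8.7,[-33.7,-25.1,-5.8],[0,0,-0.418]],[8.7,[-33.7,-25.1,-5.8],[0,0,-0.418]]]'

```text
clock: 1.23
position: [0.4795, 0.2513, 0.2803]
orientation: [0.001, -3.141, -0.0]
wrist_force: [0.2, 0.1, -0.1]
width: 0.087
grasp_force: 0.0
```

```bash
python3 - <<'E'
from h import *
st()
im,d,P=cloud('wrist'); np.savez('w1',im=im,d=d,P=P)
cv2.imwrite('pics/d.png',cv2.resize(im,(768,576)))
go(.48,.25,.28,90)
E
```

```text
{'clock': 1.225, 'position': [0.4795, 0.2513, 0.2803], 'orientation': [0.0008, -3.1408, -0.0003], 'wrist_force': [0.1596, 0.0519, -0.0501], 'width': 0.087, 'grasp_force': 0.0, 'joint_pos': [-0.6797, 0.2032, 0.096, 1.8111, -0.0221, 1.1288, 0.9952]}
delta cm [-0.09 -0.2   0.02] turn [ 0.0001 -0.001   0.0021] | at [0.4791 0.252  0.2802] ydeg 90.12 tilt [-0.001   0.0001]
```

View pics/d.png

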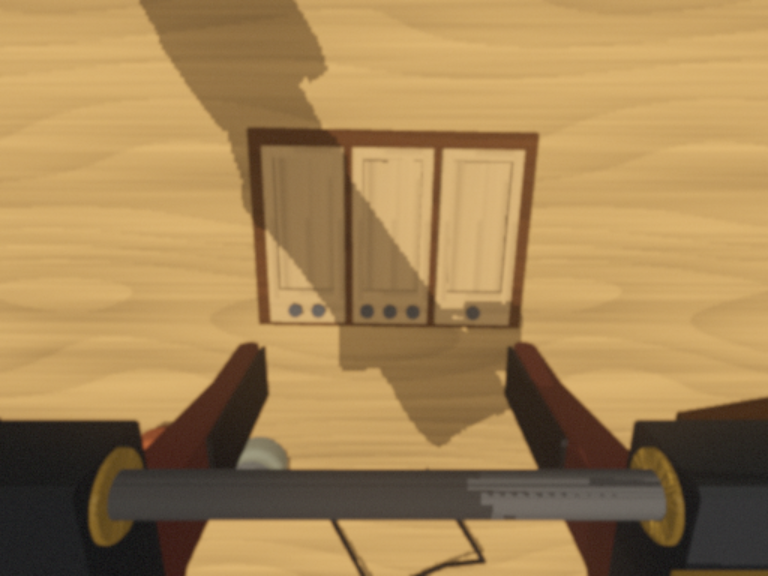

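The wrist view shows the board, with blocks from left to right of two studs (295–320,311), three studs (367–413,312) and one stud (473,313). The stud centroids give the pocket positions and the yaw.

```bash
cat >> h.py <<'E'
def cast(m,uv,zp):
    Rm=R.from_rotvec(np.ravel(m['rvec'])).as_matrix(); t=np.ravel(m['tvec'])
    uv=np.atleast_2d(uv); r=np.c_[(uv[:,0]-m['cx'])/m['fx'],(uv[:,1]-m['cy'])/m['fy'],np.ones(len(uv))]@Rm
    o=-Rm.T@t; return o+r*((zp-o[2])/r[:,2])[:,None]
E
python3 - <<'E'
from h import *
for n,f,(a,b,c,e) in(('wrist','w1',(195,215,180,340)),('top','top',(203,214,100,185))):
    m=eyes.camera_model(n); D=np.load(f+'.npz'); im=D['im'].astype(int)
    print(n,'cam',cast(m,[[m['cx'],m['cy']]],0).round(3), 'f',m['fx'])
    sub=im[a:b,c:e]; k=(sub[...,2]-sub[...,0])<12   # grey/blue, not wood
    nn,l,s,cc=cv2.connectedComponentsWithStats(k.astype(np.uint8))
    w=np.clip(20-(sub[...,2]-sub[...,0]),0,None).astype(float)
    for i in range(1,nn):
        if s[i,4]>5:
            mm=cv2.dilate((l==i).astype(np.uint8),np.ones((3,3)))*w; v,u=np.nonzero(mm); ww=mm[v,u]
            p=np.array([c+(u*ww).sum()/ww.sum(),a+(v*ww).sum()/ww.sum()])
            print(s[i,4],p.round(1),cast(m,p,.022)[0].round(4))
E
```

```text
wrist cam [[0.536 0.251 0.   ]] f 326.52460998628936
top cam [[ 0.593 -0.082  0.   ]] f 470.3496732088223
```

```bash
python3 - <<'E'
from h import *
for n,f,(a,b,c,e) in(('wrist','w1',(201,214,180,340)),('top','top',(203,213,104,185))):
    m=eyes.camera_model(n); D=np.load(f+'.npz'); im=D['im'].astype(int)
    sub=im[a:b,c:e]; df=sub[...,2]-sub[...,0]; print(np.percentile(df,[0,2,5,10,50]))
    th=25 if n=='wrist' else 30
    k=(df<th)
    nn,l,s,cc=cv2.connectedComponentsWithStats(k.astype(np.uint8))
    w=np.clip(th+5-df,0,None).astype(float)
    for i in range(1,nn):
        if s[i,4]>5:
            mm=cv2.dilate((l==i).astype(np.uint8),np.ones((3,3)))*w; v,u=np.nonzero(mm); ww=mm[v,u]
            p=np.array([c+(u*ww).sum()/ww.sum(),a+(v*ww).sum()/ww.sum()])
            print(s[i,4],p.round(1),cast(m,p,.022)[0].round(4))
E
```

```text
[11. 15. 17. 24. 72.]
31 [196.5 206.4] [0.5494 0.1684 0.022 ]
34 [211.8 206.5] [0.5496 0.1892 0.022 ]
40 [244.2 207. ] [0.5503 0.2335 0.022 ]
34 [259.4 207.4] [0.5508 0.2543 0.022 ]
39 [274.8 207.8] [0.5513 0.2753 0.022 ]
36 [314.8 208.2] [0.5519 0.33   0.022 ]
[ 7.   15.   27.45 42.   66.  ]
9 [140.8 207.7] [0.5511 0.2527 0.022 ]
7 [114.4 207.7] [0.5523 0.329  0.022 ]
6 [133.3 207.7] [0.5515 0.2744 0.022 ]
7 [147.9 207.7] [0.5508 0.232  0.022 ]
8 [163.2 207.9] [0.5497 0.1877 0.022 ]
8 [170.5 207.9] [0.5493 0.1667 0.022 ]
```

```bash
python3 -c "
from h import *
go(.48,-.32,.26,82.5)"
```

```text
delta cm [ 3.00e-02 -5.72e+01  2.02e+00] turn [ 1.00e-04 -1.00e-03  1.33e-01] | at [0.4791 0.252  0.2802] ydeg 90.12 tilt [-0.001   0.0001]
```

Request:
arm_command --deltas '[[4.6,[0,-57.2,2],[0,0,0.133]],[4.6,[0,-57.2,2],[0,0,0.133]],[4.6,[0,-57.2,2],[0,0,0.133]],[4.6,[0,-57.2,2],[0,0,0.133]],[4.6,[0,-57.2,2],[0,0,0.133]],[4.6,[0,-57.2,2],[0,0,0.133]],[4.6,[0,-57.2,2],[0,0,0.133]],[4.6,[0,-57.2,2],[0,0,0.133]],[4.6,[0,-57.2,2],[0,0,0.133]],[4.6,[0,-57.2,2],[0,0,0.133]],[4.6,[0,-57.2,2],[0,0,0.133]],[4.6,[0,-57.2,2],[0,0,0.133]]]'

```text
clock: 2.78
position: [0.4812, -0.3184, 0.2603]
orientation: [-0.202, -3.135, -0.002]
wrist_force: [1.2, 0.0, -0.1]
width: 0.0458
grasp_force: 0.0
```

```bash
python3 - <<'E'
from h import *
m=eyes.camera_model('wrist'); im,d,P=cloud('wrist'); np.savez('w2',im=im,d=d,P=P)
cv2.imwrite('pics/e.png',cv2.resize(im,(768,576)))
z=P[...,2]; k=((z>.045)&(z<.062)&(P[...,0]>.4)&(P[...,0]<.65)&(P[...,1]<-.2)).astype(np.uint8)
nn,l,s,cc=cv2.connectedComponentsWithStats(k)
for i in range(1,nn):
    if s[i,4]>150:
        ct=max(cv2.findContours((l==i).astype(np.uint8),0,1)[0],key=len)[:,0]
        r=cv2.minAreaRect((cast(m,ct,.052)[:,:2]*1000).astype(np.float32)); print(s[i,4],cc[i].round(),np.round(r[0],1),np.round(r[1],1),round(r[2],2),np.median(z[l==i]).round(4))
go(.48,-.32,.26,82.5)
E
```

```text
1619 [237. 199.] [ 523.8 -348.2] [ 22.2 109.9] 82.75 0.052
1261 [287. 202.] [ 534.3 -289.6] [22.3 85.1] 82.73 0.052
940 [337. 203.] [ 542.  -230.9] [23.6 61.1] 82.85 0.0519
delta cm [ 0.09 -0.15  0.05] turn [ 0.0013 -0.0001  0.0019] | at [ 0.4811 -0.3186  0.2605] ydeg 82.61 tilt [0.     0.0013]
```

View pics/e.png

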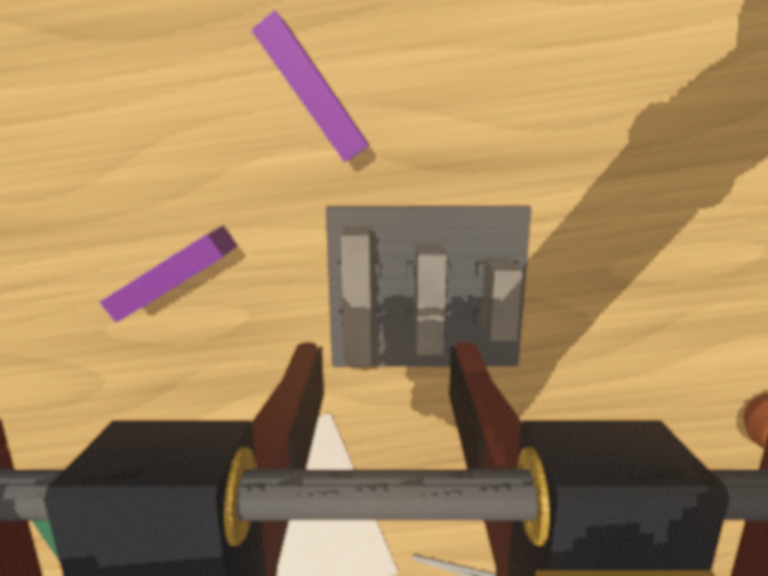

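```bash
python3 -c "
from h import *
go(.5238,-.3482,.09,82.75)"
```

```text
delta cm [-4.62 -2.4  17.05] turn [ 0.0013 -0.0001 -0.0025] | at [ 0.4811 -0.3186  0.2605] ydeg 82.61 tilt [0.     0.0013]
```

Request:
arm_command --deltas '[[4.6,[-4.6,-2.4,10],[0,0,0]],[4.6,[-4.6,-2.4,17],[0,0,0]],[4.6,[-4.6,-2.4,17],[0,0,0]],[4.6,[-4.6,-2.4,17],[0,0,0]],[4.6,[-4.6,-2.4,17],[0,0,0]],[4.6,[-4.6,-2.4,17],[0,0,0]]]'

```text
clock: 3.58
position: [0.5239, -0.3515, 0.0935]
orientation: [0.208, 3.131, -0.002]
wrist_force: [0.7, -0.5, 0.3]
width: 0.0462
grasp_force: 0.0
```

```bash
python3 -c "
from h import *
go(.5238,-.3482,.02,82.75)"
```

```text
delta cm [0.09 0.34 7.35] turn [-0.0011  0.0042 -0.0059] | at [ 0.5239 -0.3515  0.0935] ydeg 82.41 tilt [ 0.004  -0.0016]
```

Request:
arm_command --deltas '[[4.6,[0.0,0.2,2],[0,0,0]],[4.6,[0.0,0.2,5],[0,0,0]],[4.6,[0.0,0.2,5],[0,0,0]],[4.6,[0.0,0.2,5],[0,0,0]]]'

```text
clock: 4.08
position: [0.523, -0.3494, 0.0412]
orientation: [0.209, 3.134, -0.001]
wrist_force: [0.1, 0.2, 0.3]
width: 0.046
grasp_force: 0.0
```

```bash
python3 -c "
from h import *
go(.5238,-.3482,.02,82.75);st()"
```

```text
delta cm [-0.06  0.13  2.12] turn [-0.0003  0.0005 -0.0064] | at [ 0.523  -0.3494  0.0412] ydeg 82.38 tilt [ 0.0004 -0.0004]
{'clock': 4.075, 'position': [0.523, -0.3494, 0.0412], 'orientation': [0.2087, 3.1342, -0.0005], 'wrist_force': [0.1463, 0.1541, 0.329], 'width': 0.046, 'grasp_force': 0.0, 'joint_pos': [0.1979, 0.6508, 0.4043, 1.8234, -0.3611, 0.74, 2.2357]}
```

Request:
arm_command --deltas '[[4.6,[-0.05,0.13,2.1],[0,0,-0.005]],[4.6,[-0.05,0.13,2.1],[0,0,-0.005]],[4.6,[-0.05,0.13,2.1],[0,0,-0.005]],[1.6,[-0.05,0.13,2.1],[0,0,-0.005]],[1.6,[-0.05,0.13,2.1],[0,0,-0.005]],[1.6,[-0.05,0.13,2.1],[0,0,-0.005]],[1.6,[-0.05,0.13,2.1],[0,0,-0.005]],[1.6,[-0.05,0.13,2.1],[0,0,-0.005]],[1.6,[-0.05,0.13,2.1],[0,0,-0.005]]]' --grip_force 30

```text
clock: 5.2
position: [0.5236, -0.348, 0.0199]
orientation: [0.201, 3.135, -0.0]
wrist_force: [-0.8, 0.5, 3.0]
width: 0.0216
grasp_force: 30.0
```

```bash
python3 -c "
from h import *
st()"
```

```text
{'clock': 5.2, 'position': [0.5236, -0.348, 0.0199], 'orientation': [0.2008, 3.1348, -0.0002], 'wrist_force': [-0.7714, 0.4654, 3.0348], 'width': 0.0216, 'grasp_force': 29.9992, 'joint_pos': [0.2084, 0.6803, 0.3866, 1.8297, -0.3754, 0.7037, 2.2496]}
```

Request:
arm_command --deltas '[[1.6,[0,0,-3],[0,0,0]],[1.6,[0,0,-8],[0,0,0]],[1.6,[0,0,-10],[0,0,0]],[1.6,[0,0,-10],[0,0,0]]]'

```text
clock: 5.7
position: [0.524, -0.348, 0.1202]
orientation: [0.2, 3.133, -0.001]
wrist_force: [-0.2, -0.0, -3.1]
width: 0.0221
grasp_force: 30.0
```

```bash
python3 -c "
from h import *
go(.51,-.04,.10,89.1);st()"
```

```text
delta cm [ 5.32 30.37  2.  ] turn [-0.0005  0.0019 -0.1119] | at [ 0.524  -0.348   0.1202] ydeg 82.69 tilt [ 0.0018 -0.0006]
{'clock': 5.7, 'position': [0.524, -0.348, 0.1202], 'orientation': [0.2002, 3.1333, -0.0008], 'wrist_force': [-0.181, -0.0452, -3.0704], 'width': 0.0221, 'grasp_force': 29.9982, 'joint_pos': [0.1537, 0.5465, 0.4592, 1.7862, -0.3048, 0.8775, 2.1945]}
```

Request:
arm_command --deltas '[[1.6,[1,5,0],[0,0,-0.02]],[1.6,[2,10,0],[0,0,-0.04]],[1.6,[3,15,0],[0,0,-0.06]],[1.6,[4,20,0.5],[0,0,-0.08]],[1.6,[5,25,1],[0,0,-0.112]],[1.6,[5.3,29,2],[0,0,-0.112]],[1.6,[5.3,30.4,4],[0,0,-0.112]],[1.6,[5.3,30.4,6],[0,0,-0.112]],[1.6,[5.3,30.4,8],[0,0,-0.112]],[1.6,[5.3,30.4,8],[0,0,-0.112]],[1.6,[5.3,30.4,8],[0,0,-0.112]]]'

```text
clock: 7.08
position: [0.5092, -0.0398, 0.0393]
orientation: [-0.025, -3.14, 0.0]
wrist_force: [0.9, 0.4, -2.8]
width: 0.0219
grasp_force: 30.0
```

```bash
python3 -c "
from h import *
go(.51,-.04,.012,89.1);st()"
```

```text
delta cm [-0.08 -0.02  2.73] turn [-0.0002 -0.0011 -0.0004] | at [ 0.5092 -0.0398  0.0393] ydeg 89.08 tilt [-0.0011 -0.0002]
{'clock': 7.075, 'position': [0.5092, -0.0398, 0.0393], 'orientation': [-0.0252, -3.1404, 0.0004], 'wrist_force': [0.8519, 0.3824, -2.8344], 'width': 0.0219, 'grasp_force': 29.9982, 'joint_pos': [-0.3248, 0.4978, 0.351, 2.1035, -0.2999, 0.5883, 1.7931]}
```

Request:
arm_command --deltas '[[1.6,[0,0,1.2],[0,0,0]],[1.6,[0,0,2.2],[0,0,0]],[1.6,[0,0,2.5],[0,0,0]],[1.6,[0,0,2.65],[0,0,0]],[1.6,[0,0,2.7],[0,0,0]],[1.6,[0,0,2.7],[0,0,0]],[1.6,[0,0,2.7],[0,0,0]]]'

```text
clock: 7.95
position: [0.5098, -0.0396, 0.0128]
orientation: [0.025, 3.141, 0.0]
wrist_force: [-0.6, -0.2, -2.3]
width: 0.022
grasp_force: 30.0
```

```bash
python3 -c "
from h import *
st()"
```

```text
{'clock': 7.95, 'position': [0.5098, -0.0396, 0.0128], 'orientation': [0.0248, 3.1411, 0.0001], 'wrist_force': [-0.5543, -0.2213, -2.3366], 'width': 0.022, 'grasp_force': 29.9983, 'joint_pos': [-0.3, 0.5449, 0.3208, 2.1105, -0.3281, 0.5323, 1.8171]}
```

Request:
arm_command --deltas '[[1.6,[0,0,0.06],[0,0,0]],[1.6,[0,0,0.08],[0,0,0]],[3.5,[0,0,0.06],[0,0,0]],[4.6,[0,0,0.06],[0,0,0]],[4.6,[0,0,0.06],[0,0,0]],[4.6,[0,0,-3],[0,0,0]],[4.6,[0,0,-6.5],[0,0,0]],[2,[0,-2.5,-6.5],[0,0,0]],[0.2,[0,-4.5,-6.5],[0,0,0]],[0.2,[0,-4.5,-6.5],[0,0,0]],[0.2,[0,-4.5,-6.5],[0,0,0]]]'

```text
clock: 9.32
position: [0.5089, -0.0837, 0.0775]
orientation: [-0.024, -3.141, -0.001]
wrist_force: [-0.1, -0.2, 0.0]
width: 0.0098
grasp_force: 0.0
```

```bash
cat >> h.py <<'E'
def stones(zlo,zhi,zc,n='wrist'):
    m=eyes.camera_model(n); im,d,P=cloud(n); z=P[...,2]
    sat=im.max(-1).astype(int)-im.min(-1)
    k=((z>zlo)&(z<zhi)&(P[...,0]>.35)&(P[...,0]<.65)&(abs(P[...,1])<.42)&(sat<45)).astype(np.uint8)
    nn,l,s,cc=cv2.connectedComponentsWithStats(k)
    for i in range(1,nn):
        if s[i,4]>120:
            ct=max(cv2.findContours((l==i).astype(np.uint8),0,1)[0],key=len)[:,0]
            r=cv2.minAreaRect((cast(m,ct,zc)[:,:2]*1000).astype(np.float32)); print(n,s[i,4],cc[i].round(),np.round(r[0],1),np.round(r[1],1),round(r[2],2),np.median(z[l==i]).round(4))
    return im
E
python3 -c "
from h import *
st(); stones(.036,.052,.044,'top'); go(.51,-.085,.034,89.1)"
```

```text
{'clock': 9.325, 'position': [0.5089, -0.0837, 0.0775], 'orientation': [-0.0241, -3.1412, -0.0008], 'wrist_force': [-0.0699, -0.2269, 0.0421], 'width': 0.0098, 'grasp_force': 0.0, 'joint_pos': [-0.2741, 0.4391, 0.3943, 2.0766, -0.2657, 0.6736, 1.8511]}
delta cm [-0.11 -0.15  4.35] turn [ 0.0006 -0.0004  0.001 ] | at [ 0.509  -0.0835  0.0775] ydeg 89.16 tilt [-0.0004  0.0006]
```

Request:
arm_command --deltas '[[0.2,[0,0,3],[0,0,0]],[0.2,[0,0,4.2],[0,0,0]],[0.2,[0,0,4.2],[0,0,0]],[0.2,[0,1.5,4.2],[0,0,0]],[0.2,[0,2.0,4.2],[0,0,0]],[0.2,[0,2.5,4.2],[0,0,0]],[0.2,[0,3.0,4.2],[0,0,0]],[0.2,[0,3.5,4.2],[0,0,0]],[0.2,[0,4.0,4.2],[0,0,0]],[0.2,[0,4.5,4.2],[0,0,0]],[0.2,[0,4.8,4.2],[0,0,0]],[0.2,[0,4.8,4.2],[0,0,0]]]'

```text
clock: 10.88
position: [0.5097, -0.0363, 0.0356]
orientation: [-0.024, -3.141, -0.0]
wrist_force: [0.8, -0.2, -0.1]
width: 0.0019
grasp_force: 0.0
```

Request:
arm_command --deltas '[[0.2,[0,0,0],[0,0,0]],[0.2,[0,-1.5,-3],[0,0,0]],[4,[4,-1,-9],[0,0,0]],[7.2,[8,0,-15],[0,0,0]],[7.2,[8,0,-20],[0,0,0]],[7.2,[8,0,-20],[0,0,0]],[7.2,[8,0,-20],[0,0,0]],[7.2,[8,0,-20],[0,0,0]]]'

```text
clock: 11.88
position: [0.4289, -0.0355, 0.2341]
orientation: [-0.025, -3.139, 0.002]
wrist_force: [0.3, 0.2, 0.4]
width: 0.0586
grasp_force: 0.0
```

```bash
python3 -c "
from h import *
st(); im=stones(.012,.06,.022); stones(.012,.06,.022,'top'); cv2.imwrite('pics/f.png',im); go(.51,-.0,.06,89.1)"
```

```text
{'clock': 11.875, 'position': [0.4289, -0.0355, 0.2341], 'orientation': [-0.0253, -3.1385, 0.0016], 'wrist_force': [0.2723, 0.1891, 0.4192], 'width': 0.0586, 'grasp_force': 0.0, 'joint_pos': [-0.5463, 0.0386, 0.5048, 2.1179, -0.0213, 0.9929, 1.5245]}
wrist 226 [  5. 143.] [ 398.9 -322.8] [15.7 30.5] 75.99 0.0199
wrist 2853 [283. 225.] [509.3  -6.2] [ 43.5 109.7] 89.04 0.022
wrist 2513 [ 54. 250.] [ 543.2 -294.5] [ 55.  110.8] 82.5 0.0462
wrist 1648 [104. 255.] [ 545.  -232.6] [47.9 75.2] 82.19 0.0452
top 323 [329. 210.] [ 538.7 -290.9] [35.4 97.5] 83.63 0.0508
top 235 [308. 208.] [ 547.  -229.2] [37.8 70.3] 83.87 0.0506
delta cm [-8.09  3.72 17.39] turn [-0.0013 -0.003  -0.0006] | at [ 0.429  -0.0356  0.2342] ydeg 89.07 tilt [-0.0031 -0.0012]
```

View pics/f.png

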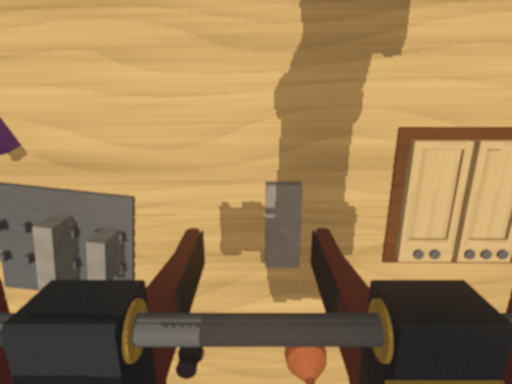

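The long stone lies flat at crop pixel (283,225), with its centre at (0.509, −0.006). Next I'll take it by its long edges.

Request:
arm_command --deltas '[[7.2,[-4,2,4],[0,0,0]],[7.2,[-8.05,2.95,10],[0,0,0]],[7.2,[-8.05,2.95,16],[0,0,0]],[7.2,[-8.05,2.95,18],[0,0,0]],[7.2,[-8.05,2.95,18],[0,0,0]],[7.2,[-8.05,2.95,18],[0,0,0]],[7.2,[-8.05,2.95,18],[0,0,0]]]'

```text
clock: 12.85
position: [0.5117, -0.0071, 0.057]
orientation: [0.025, 3.139, 0.001]
wrist_force: [-0.5, 0.2, 0.5]
width: 0.0723
grasp_force: 0.0
```

```bash
python3 -c "
from h import *
go(.5093,-.0062,.0105,89.04)"
```

```text
delta cm [0.25 0.08 4.65] turn [0.0006 0.0025 0.0008] | at [ 0.5117 -0.0071  0.057 ] ydeg 89.08 tilt [0.0025 0.0005]
```

Request:
arm_command --deltas '[[7.2,[0.15,0.08,2.5],[0,0,0]],[7.2,[0.15,0.08,4.3],[0,0,0]],[7.2,[0.15,0.08,4.6],[0,0,0]],[7.2,[0.15,0.08,4.6],[0,0,0]],[3.8,[0.15,0.08,4.6],[0,0,0]],[3.8,[0.15,0.08,4.6],[0,0,0]],[3.8,[0.15,0.08,4.6],[0,0,0]],[3.8,[0.15,0.08,4.6],[0,0,0]],[3.8,[0.15,0.08,4.6],[0,0,0]],[3.8,[0.15,0.08,4.6],[0,0,0]]]'

```text
clock: 14.1
position: [0.5094, -0.006, 0.0099]
orientation: [0.025, 3.141, 0.001]
wrist_force: [-1.3, 1.9, 5.5]
width: 0.0437
grasp_force: 30.0
```

```bash
python3 -c "
from h import *
st()"
```

```text
{'clock': 14.1, 'position': [0.5094, -0.006, 0.0099], 'orientation': [0.0246, 3.1412, 0.0006], 'wrist_force': [-1.2661, 1.9448, 5.456], 'width': 0.0437, 'grasp_force': 30.0012, 'joint_pos': [-0.394, 0.5544, 0.3569, 2.1175, -0.374, 0.5287, 1.7948]}
```

Request:
arm_command --deltas '[[3.8,[0,0,-3],[0,0,0]],[3.8,[0,0,-7],[0,0,0]],[3.8,[0,3,-9],[0,0,0]],[3.8,[0.5,8,-9],[0,0,0]],[3.8,[1,13,-9],[0,0,0]],[3.8,[1.5,18,-9],[0,0,0]],[3.8,[2,23,-9],[0,0,0]],[3.8,[2.5,28,-9],[0,0,0]],[3.8,[2.9,32,-9],[0,0,0]],[3.8,[2.9,33.6,-9],[0,0,0]],[3.8,[2.9,33.6,-9],[0,0,0]],[3.8,[2.9,33.6,-9],[0,0,0]]]'

```text
clock: 15.6
position: [0.486, 0.3275, 0.0994]
orientation: [-0.029, -3.141, 0.003]
wrist_force: [0.3, -0.9, -3.0]
width: 0.0438
grasp_force: 30.0
```

```bash
python3 -c "
from h import *
st(); go(.4750,.3307,.045,89.1)"
```

```text
{'clock': 15.6, 'position': [0.486, 0.3275, 0.0994], 'orientation': [-0.0291, -3.1411, 0.0026], 'wrist_force': [0.2571, -0.8592, -2.9689], 'width': 0.0438, 'grasp_force': 29.9993, 'joint_pos': [-1.0173, 0.5066, 0.4181, 1.9004, -0.2786, 0.7929, 1.1039]}
delta cm [1.1  0.31 5.44] turn [-0.0017 -0.0003 -0.0028] | at [0.486  0.3275 0.0994] ydeg 88.94 tilt [-0.0004 -0.0017]
```

Request:
arm_command --deltas '[[3.8,[1.1,0.31,2],[0,0,-0.003]],[3.8,[1.1,0.31,4.5],[0,0,-0.003]],[3.8,[1.1,0.31,5.4],[0,0,-0.003]],[3.8,[1.1,0.31,5.4],[0,0,-0.003]],[3.8,[1.1,0.31,5.4],[0,0,-0.003]]]'

```text
clock: 16.23
position: [0.4755, 0.3332, 0.0465]
orientation: [0.022, 3.14, 0.001]
wrist_force: [0.0, -0.8, -2.5]
width: 0.0438
grasp_force: 30.0
```

```bash
python3 - <<'E'
from h import *
st(); go(.4750,.3307,.0225,89.1)
im=stones(.045,.07,.057); cv2.imwrite('pics/g.png',cv2.resize(im[120:300,180:380],(800,600)))
E
```

```text
{'clock': 16.225, 'position': [0.4755, 0.3332, 0.0465], 'orientation': [0.0217, 3.1404, 0.0012], 'wrist_force': [0.0101, -0.8076, -2.523], 'width': 0.0438, 'grasp_force': 29.9994, 'joint_pos': [-1.0036, 0.5747, 0.3759, 1.9398, -0.3212, 0.6837, 1.1254]}
delta cm [ 0.04 -0.25  2.4 ] turn [0.0008 0.0011 0.0019] | at [0.4755 0.3332 0.0465] ydeg 89.21 tilt [0.0012 0.0007]
wrist 14625 [257. 229.] [465.5 332.9] [52.1 90.8] 89.16 0.0585
```

View pics/g.png

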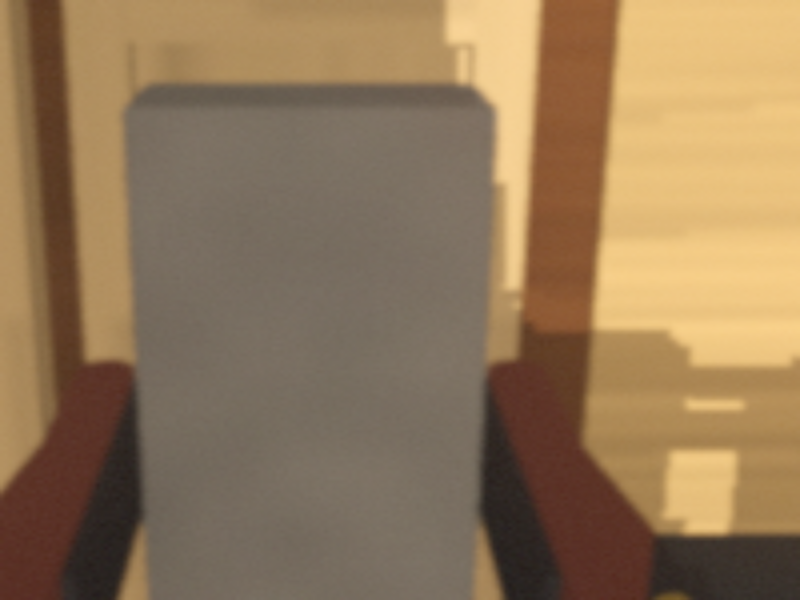

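The stone lines up with the one-stud pocket, whose edges are at crop columns 135 and 468; the stone spans 127–495, so it is a little too far to +y. I'll nudge it and lower.

Request:
arm_command --deltas '[[3.8,[0,-0.18,1.0],[0,0,0]],[3.8,[0,-0.18,1.7],[0,0,0]],[3.8,[0,-0.18,1.7],[0,0,0]],[3.8,[0,-0.18,1.7],[0,0,0]]]'

```text
clock: 16.77
position: [0.4746, 0.3316, 0.0286]
orientation: [-0.02, -3.141, 0.0]
wrist_force: [0.8, 0.3, -2.3]
width: 0.0434
grasp_force: 30.0
```

```bash
python3 - <<'E'
from h import *
st(); go(.4750,.3310,.0225,89.1)
E
```

```text
{'clock': 16.775, 'position': [0.4746, 0.3316, 0.0286], 'orientation': [-0.0201, -3.1415, 0.0001], 'wrist_force': [0.7753, 0.2831, -2.2731], 'width': 0.0434, 'grasp_force': 29.9994, 'joint_pos': [-0.9904, 0.6008, 0.3603, 1.9482, -0.3352, 0.6507, 1.1393]}
delta cm [-0.04 -0.06  0.61] turn [-0.0001 -0.0001  0.0029] | at [0.4746 0.3316 0.0286] ydeg 89.27 tilt [-0.0001 -0.0001]
```

Request:
arm_command --deltas '[[3.8,[-0.04,-0.05,0.3],[0,0,0.002]],[3.8,[-0.04,-0.05,0.5],[0,0,0.002]],[3.8,[-0.04,-0.05,0.62],[0,0,0.002]],[3.8,[-0.04,-0.05,0.62],[0,0,0.002]],[3.8,[-0.04,-0.05,0.62],[0,0,0.002]]]'

```text
clock: 17.4
position: [0.475, 0.3311, 0.0225]
orientation: [0.023, 3.141, 0.0]
wrist_force: [0.2, 0.7, -2.8]
width: 0.0438
grasp_force: 30.0
```

```bash
python3 - <<'E'
from h import *
st(); go(.4750,.3310,.0225,89.1)
E
```

```text
{'clock': 17.4, 'position': [0.475, 0.3311, 0.0225], 'orientation': [0.0233, 3.1414, 0.0001], 'wrist_force': [0.2326, 0.6813, -2.8412], 'width': 0.0438, 'grasp_force': 29.9994, 'joint_pos': [-0.9854, 0.6103, 0.3553, 1.9499, -0.3407, 0.6393, 1.1429]}
delta cm [-0.   -0.01 -0.  ] turn [0.0001 0.0001 0.0009] | at [0.475  0.3311 0.0225] ydeg 89.15 tilt [0.0001 0.0001]
```

Request:
arm_command --deltas '[[3.8,[0,0,0.05],[0,0,0]],[5.2,[0,0,0.05],[0,0,0]],[6.4,[0,0,0.05],[0,0,0]],[6.4,[0,0,0],[0,0,0]],[6.4,[0,0,-4],[0,0,0]],[6.4,[3,-4,-9],[0,0,0]],[6.4,[3,-10,-15],[0,0,0]],[6.4,[3,-10,-20],[0,0,0]],[6.4,[3,-10,-22],[0,0,0]],[6.4,[3,-10,-22],[0,0,0]],[6.4,[3,-10,-22],[0,0,0]]]'

```text
clock: 18.77
position: [0.4429, 0.2316, 0.2417]
orientation: [-0.022, -3.141, 0.001]
wrist_force: [0.6, 0.5, -0.6]
width: 0.0643
grasp_force: 0.0
```

```bash
python3 - <<'E'
from h import *
st(); im=stones(.024,.06,.034); cv2.imwrite('pics/h.png',im); go(.4925,-.29,.25,82.75)
E
```

```text
{'clock': 18.775, 'position': [0.4429, 0.2316, 0.2417], 'orientation': [-0.0224, -3.1406, 0.0006], 'wrist_force': [0.6119, 0.4916, -0.5608], 'width': 0.0643, 'grasp_force': 0.0, 'joint_pos': [-1.0691, 0.1734, 0.5278, 1.9708, -0.1021, 1.0239, 1.062]}
wrist 3257 [341. 187.] [475.6 328.5] [ 44.5 108.5] 89.06 0.0339
delta cm [ -5.72 -52.07  -0.81] turn [-0.0015 -0.0015  0.1123] | at [0.4427 0.2315 0.2412] ydeg 89.19 tilt [-0.0016 -0.0014]
```

View pics/h.png

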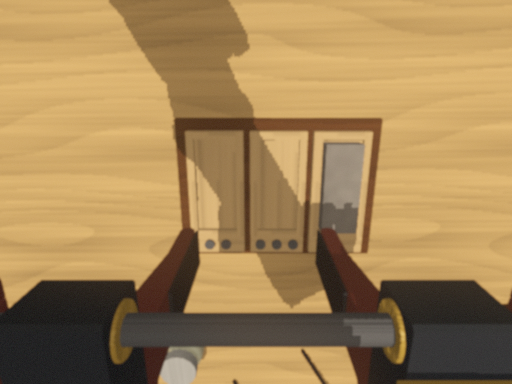

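The long stone sits flat in the one-stud pocket at (341,187), top at 34 mm, so it is seated. Next the middle stone.

Request:
arm_command --deltas '[[4.6,[-7,-52,-1],[0,0,0.112]],[4.6,[-7,-52,-1],[0,0,0.112]],[4.6,[-7,-52,-1],[0,0,0.112]],[4.6,[-7,-52,-1],[0,0,0.112]],[4.6,[-7,-52,-1],[0,0,0.112]],[4.6,[-7,-52,-1],[0,0,0.112]],[4.6,[-7,-52,-1],[0,0,0.112]],[4.6,[-7,-52,-1],[0,0,0.112]],[4.6,[-7,-52,-1],[0,0,0.112]],[4.6,[-7,-52,-1],[0,0,0.112]],[4.6,[-7,-52,-1],[0,0,0.112]]]'

```text
clock: 20.2
position: [0.5056, -0.2879, 0.2512]
orientation: [-0.197, -3.133, -0.002]
wrist_force: [0.1, 0.5, -0.2]
width: 0.0458
grasp_force: 0.0
```

```bash
python3 - <<'E'
from h import *
stones(.045,.062,.052); go(.5343,-.2896,.085,82.75)
E
```

```text
wrist 1343 [260. 188.] [ 534.6 -289.3] [21.8 84.6] 83.36 0.0519
wrist 987 [311. 189.] [ 541.4 -230.3] [22.8 60.3] 82.8 0.0519
delta cm [-2.88  0.13 16.65] turn [ 0.001  -0.0017  0.0018] | at [ 0.5058 -0.2876  0.2515] ydeg 82.85 tilt [-0.0015  0.0012]
```

Long stone gone from the rack; the middle one at (260,188) measures 85 mm, confirmed. Descending.

Request:
arm_command --deltas '[[4.6,[-2.9,0.1,6],[0,0,0.002]],[4.6,[-2.9,0.1,12],[0,0,0.002]],[4.6,[-2.9,0.1,17],[0,0,0.002]],[4.6,[-2.9,0.1,17],[0,0,0.002]],[4.6,[-2.9,0.1,17],[0,0,0.002]],[4.6,[-2.9,0.1,17],[0,0,0.002]]]'

```text
clock: 21.0
position: [0.5363, -0.2926, 0.0851]
orientation: [0.201, 3.131, -0.002]
wrist_force: [-0.4, -0.3, -0.1]
width: 0.0459
grasp_force: 0.0
```

```bash
python3 - <<'E'
from h import *
go(.5344,-.2895,.02,82.75)
E
```

```text
delta cm [0.25 0.29 6.5 ] turn [-0.0008  0.0042 -0.0018] | at [ 0.5363 -0.2926  0.0851] ydeg 82.65 tilt [ 0.004  -0.0013]
```

Request:
arm_command --deltas '[[4.6,[0.1,0.15,2],[0,0,0]],[4.6,[0.1,0.15,4],[0,0,0]],[4.6,[0.1,0.15,4],[0,0,0]],[4.6,[0.1,0.15,4],[0,0,0]]]'

```text
clock: 21.5
position: [0.5336, -0.2907, 0.0422]
orientation: [-0.203, -3.134, 0.0]
wrist_force: [0.5, 0.4, 0.1]
width: 0.046
grasp_force: 0.0
```

```bash
python3 - <<'E'
from h import *
go(.5344,-.2895,.02,82.75)
E
```

```text
delta cm [-0.06  0.13  2.22] turn [-0.0001 -0.0006 -0.0026] | at [ 0.5336 -0.2907  0.0422] ydeg 82.6 tilt [-0.0006 -0.0001]
```

Request:
arm_command --deltas '[[4.6,[-0.05,0.13,2.2],[0,0,-0.002]],[4.6,[-0.05,0.13,2.2],[0,0,-0.002]],[4.6,[-0.05,0.13,2.2],[0,0,-0.002]],[1.6,[-0.05,0.13,2.2],[0,0,-0.002]],[1.6,[-0.05,0.13,2.2],[0,0,-0.002]],[1.6,[-0.05,0.13,2.2],[0,0,-0.002]],[1.6,[-0.05,0.13,2.2],[0,0,-0.002]],[1.6,[-0.05,0.13,2.2],[0,0,-0.002]],[1.6,[-0.05,0.13,2.2],[0,0,-0.002]]]'

```text
clock: 22.62
position: [0.5347, -0.2893, 0.0207]
orientation: [0.199, 3.135, 0.0]
wrist_force: [-0.8, 1.5, 4.3]
width: 0.0218
grasp_force: 30.0
```

Request:
arm_command --deltas '[[1.6,[0,0,-3],[0,0,0]],[1.6,[0,0,-8],[0,0,0]],[1.6,[0,0,-10],[0,0,0]],[1.6,[0,0,-10],[0,0,0]]]'

```text
clock: 23.12
position: [0.5351, -0.2893, 0.121]
orientation: [0.199, 3.133, -0.0]
wrist_force: [0.2, 0.6, -3.3]
width: 0.0222
grasp_force: 30.0
```

```bash
python3 -c "
from h import *
go(.51,-.04,.10,89.1);st()"
```

```text
delta cm [ 5.64 24.42  2.08] turn [-0.0003  0.0019 -0.1108] | at [ 0.5351 -0.2893  0.121 ] ydeg 82.75 tilt [ 0.0019 -0.0004]
{'clock': 23.125, 'position': [0.5351, -0.2893, 0.121], 'orientation': [0.1985, 3.1334, -0.0004], 'wrist_force': [0.229, 0.59, -3.3212], 'width': 0.0222, 'grasp_force': 29.9996, 'joint_pos': [-0.1222, 0.577, 0.7144, 1.8482, -0.4774, 0.893, 2.2635]}
```

Request:
arm_command --deltas '[[1.6,[1,5,0],[0,0,-0.02]],[1.6,[2,10,0],[0,0,-0.05]],[1.6,[3.5,15,0],[0,0,-0.08]],[1.6,[5,20,0.5],[0,0,-0.111]],[1.6,[5.6,24,2],[0,0,-0.111]],[1.6,[5.6,24.4,4],[0,0,-0.111]],[1.6,[5.6,24.4,6],[0,0,-0.111]],[1.6,[5.6,24.4,8],[0,0,-0.111]],[1.6,[5.6,24.4,8],[0,0,-0.111]],[1.6,[5.6,24.4,8],[0,0,-0.111]]]'

```text
clock: 24.38
position: [0.5094, -0.0403, 0.0401]
orientation: [-0.025, -3.14, 0.001]
wrist_force: [0.4, 0.6, -1.7]
width: 0.0222
grasp_force: 30.0
```

```bash
python3 -c "
from h import *
go(.51,-.04,.0125,89.1)"
```

```text
delta cm [-0.07  0.04  2.76] turn [-0.0004 -0.0011 -0.0004] | at [ 0.5094 -0.0403  0.0401] ydeg 89.08 tilt [-0.0011 -0.0004]
```

Request:
arm_command --deltas '[[1.6,[0,0,1.2],[0,0,0]],[1.6,[0,0,2.2],[0,0,0]],[1.6,[0,0,2.5],[0,0,0]],[1.6,[0,0,2.65],[0,0,0]],[1.6,[0,0,2.72],[0,0,0]],[1.6,[0,0,2.76],[0,0,0]],[1.6,[0,0,2.76],[0,0,0]]]'

```text
clock: 25.25
position: [0.51, -0.0401, 0.013]
orientation: [0.025, 3.141, 0.0]
wrist_force: [-0.6, 0.1, -1.3]
width: 0.022
grasp_force: 30.0
```

```bash
python3 -c "
from h import *
st()"
```

```text
{'clock': 25.25, 'position': [0.51, -0.0401, 0.013], 'orientation': [0.0248, 3.1412, 0.0001], 'wrist_force': [-0.6161, 0.0569, -1.2531], 'width': 0.022, 'grasp_force': 29.9996, 'joint_pos': [-0.4811, 0.5964, 0.5609, 2.1215, -0.5802, 0.5765, 2.0556]}
```

Nearly touching: release, step aside, push over.

Request:
arm_command --deltas '[[1.6,[0,0,0.05],[0,0,0]],[1.6,[0,0,0.07],[0,0,0]],[3.5,[0,0,0.05],[0,0,0]],[4.6,[0,0,0.05],[0,0,0]],[4.6,[0,0,0.05],[0,0,0]],[4.6,[0,0,-3],[0,0,0]],[4.6,[0,0,-6.5],[0,0,0]],[2,[0,-2.5,-6.5],[0,0,0]],[0.2,[0,-4.5,-6.5],[0,0,0]],[0.2,[0,-4.5,-6.5],[0,0,0]],[0.2,[0,-4.5,-6.5],[0,0,0]]]'

```text
clock: 26.62
position: [0.509, -0.0843, 0.0776]
orientation: [-0.024, -3.141, -0.001]
wrist_force: [-0.1, 0.4, 0.4]
width: 0.0094
grasp_force: 0.0
```

Request:
arm_command --deltas '[[0.2,[0,0,3],[0,0,0]],[0.2,[0,0,4.2],[0,0,0]],[0.2,[0,0,4.2],[0,0,0]],[0.2,[0,1.5,4.2],[0,0,0]],[0.2,[0,2.0,4.2],[0,0,0]],[0.2,[0,2.5,4.2],[0,0,0]],[0.2,[0,3.0,4.2],[0,0,0]],[0.2,[0,3.5,4.2],[0,0,0]],[0.2,[0,4.0,4.2],[0,0,0]],[0.2,[0,4.5,4.2],[0,0,0]],[0.2,[0,4.8,4.2],[0,0,0]],[0.2,[0,4.8,4.2],[0,0,0]]]'

```text
clock: 28.12
position: [0.5098, -0.0368, 0.0358]
orientation: [-0.024, -3.141, -0.0]
wrist_force: [-1.6, 0.5, -0.1]
width: 0.0018
grasp_force: 0.0
```

Request:
arm_command --deltas '[[0.2,[0,0,0],[0,0,0]],[0.2,[0,-1.5,-3],[0,0,0]],[4,[4,-1,-9],[0,0,0]],[7.2,[8,0,-15],[0,0,0]],[7.2,[8,0,-20],[0,0,0]],[7.2,[8,0,-20],[0,0,0]],[7.2,[8,0,-20],[0,0,0]],[7.2,[8,0,-20],[0,0,0]]]'

```text
clock: 29.12
position: [0.4291, -0.0362, 0.2346]
orientation: [-0.026, -3.139, 0.003]
wrist_force: [0.3, 0.1, -0.5]
width: 0.0585
grasp_force: 0.0
```

```bash
python3 -c "
from h import *
im=stones(.012,.06,.022); go(.51,-.0062,.06,89.1)"
```

```text
wrist 258 [  5. 142.] [ 398.7 -323.4] [16.9 31.7] 75.96 0.0201
wrist 2256 [282. 225.] [508.8  -7.6] [43.2 85.7] 89.09 0.022
wrist 1649 [105. 254.] [ 545.4 -232.4] [48.1 75.6] 82.22 0.0452
delta cm [-8.09  3.19 17.42] turn [-0.0023 -0.0028 -0.001 ] | at [ 0.4291 -0.0363  0.2345] ydeg 89.04 tilt [-0.0028 -0.0023]
```

Flat at (0.509, −0.0075), top at 22 mm.

Request:
arm_command --deltas '[[7.2,[-4,2,4],[0,0,0]],[7.2,[-7.9,2.95,10],[0,0,0]],[7.2,[-7.9,2.95,16],[0,0,0]],[7.2,[-7.9,2.95,18],[0,0,0]],[7.2,[-7.9,2.95,18],[0,0,0]],[7.2,[-7.9,2.95,18],[0,0,0]],[7.2,[-7.9,2.95,18],[0,0,0]]]'

```text
clock: 30.05
position: [0.5102, -0.0077, 0.057]
orientation: [0.025, 3.139, 0.001]
wrist_force: [-0.0, -0.9, 0.6]
width: 0.072
grasp_force: 0.0
```

```bash
python3 -c "
from h import *
go(.509,-.0073,.0102,89.08)"
```

```text
delta cm [0.13 0.03 4.68] turn [0.0005 0.0021 0.    ] | at [ 0.5102 -0.0077  0.057 ] ydeg 89.08 tilt [0.0021 0.0004]
```

Request:
arm_command --deltas '[[7.2,[0.05,0.03,2.5],[0,0,0]],[7.2,[0.05,0.03,4.3],[0,0,0]],[7.2,[0.05,0.03,4.6],[0,0,0]],[7.2,[0.05,0.03,4.6],[0,0,0]],[3.8,[0.05,0.03,4.6],[0,0,0]],[3.8,[0.05,0.03,4.6],[0,0,0]],[3.8,[0.05,0.03,4.6],[0,0,0]],[3.8,[0.05,0.03,4.6],[0,0,0]],[3.8,[0.05,0.03,4.6],[0,0,0]],[3.8,[0.05,0.03,4.6],[0,0,0]]]'

```text
clock: 31.3
position: [0.509, -0.0072, 0.0101]
orientation: [0.025, 3.141, 0.001]
wrist_force: [-0.2, 2.0, 4.7]
width: 0.0435
grasp_force: 30.0
```

Request:
arm_command --deltas '[[3.8,[0,0,-3],[0,0,0]],[3.8,[0,0,-7],[0,0,0]],[3.8,[0.5,4,-9],[0,0,0]],[3.8,[1.5,9,-9],[0,0,0]],[3.8,[2.5,14,-9],[0,0,0]],[3.8,[3.5,17.5,-9],[0,0,0]],[3.8,[3.9,18.6,-9],[0,0,0]],[3.8,[3.9,18.6,-7],[0,0,0]],[3.8,[3.9,18.6,-5],[0,0,0]],[3.8,[3.9,18.6,-3.5],[0,0,0]],[3.8,[3.9,18.6,-3.5],[0,0,0]],[3.8,[3.9,18.6,-3.5],[0,0,0]]]'

```text
clock: 32.8
position: [0.4733, 0.1788, 0.0453]
orientation: [0.026, 3.141, 0.0]
wrist_force: [-0.7, -0.1, -2.8]
width: 0.0435
grasp_force: 30.0
```

```bash
python3 -c "
from h import *
st(); go(.4725,.1797,.03,89.1)"
```

```text
{'clock': 32.8, 'position': [0.4733, 0.1788, 0.0453], 'orientation': [0.0262, 3.1409, 0.0], 'wrist_force': [-0.7394, -0.0723, -2.8192], 'width': 0.0435, 'grasp_force': 29.9996, 'joint_pos': [-1.05, 0.5741, 0.731, 2.1302, -0.6303, 0.6622, 1.6713]}
delta cm [0.08 0.09 1.53] turn [ 0.      0.0006 -0.001 ] | at [0.4733 0.1788 0.0453] ydeg 89.04 tilt [0.0006 0.    ]
```

Request:
arm_command --deltas '[[3.8,[0.04,0.06,1.0],[0,0,0]],[3.8,[0.04,0.06,1.5],[0,0,0]],[3.8,[0.04,0.06,1.5],[0,0,0]],[3.8,[0.04,0.06,1.5],[0,0,0]]]'

```text
clock: 33.3
position: [0.4725, 0.1799, 0.0299]
orientation: [0.025, 3.141, 0.0]
wrist_force: [0.1, 0.0, -1.7]
width: 0.0437
grasp_force: 30.0
```

```bash
python3 -c "
from h import *
st(); go(.4725,.1795,.0226,89.1)"
```

```text
{'clock': 33.3, 'position': [0.4725, 0.1799, 0.0299], 'orientation': [0.0249, 3.1414, 0.0], 'wrist_force': [0.1393, 0.0091, -1.6673], 'width': 0.0437, 'grasp_force': 29.9995, 'joint_pos': [-1.0284, 0.5975, 0.6999, 2.1354, -0.6587, 0.6335, 1.6925]}
delta cm [ 0.   -0.04  0.73] turn [ 0.      0.0001 -0.0002] | at [0.4725 0.1799 0.0299] ydeg 89.09 tilt [0.0001 0.    ]
```

Request:
arm_command --deltas '[[3.8,[0,-0.04,0.4],[0,0,0]],[3.8,[0,-0.04,0.65],[0,0,0]],[3.8,[0,-0.04,0.73],[0,0,0]],[3.8,[0,-0.04,0.73],[0,0,0]],[3.8,[0,-0.04,0.75],[0,0,0]]]'

```text
clock: 33.92
position: [0.4725, 0.1795, 0.0224]
orientation: [0.025, 3.141, 0.0]
wrist_force: [0.3, -0.1, -2.0]
width: 0.0436
grasp_force: 30.0
```

```bash
python3 -c "
from h import *
st()"
```

```text
{'clock': 33.925, 'position': [0.4725, 0.1795, 0.0224], 'orientation': [0.0248, 3.1414, 0.0001], 'wrist_force': [0.3111, -0.1231, -1.9794], 'width': 0.0436, 'grasp_force': 29.9995, 'joint_pos': [-1.0158, 0.6088, 0.6843, 2.1377, -0.6726, 0.6191, 1.7044]}
```

Request:
arm_command --deltas '[[3.8,[0,0,0.03],[0,0,0]],[5.2,[0,0,0.03],[0,0,0]],[6.4,[0,0,0.03],[0,0,0]],[6.4,[0,0,0],[0,0,0]],[6.4,[0,0,-4],[0,0,0]],[6.4,[2,2,-9],[0,0,0]],[6.4,[2.5,6,-15],[0,0,0]],[6.4,[2.5,6,-20],[0,0,0]],[6.4,[2.5,6,-22],[0,0,0]],[6.4,[2.5,6,-22],[0,0,0]],[6.4,[2.5,6,-22],[0,0,0]]]'

```text
clock: 35.3
position: [0.4476, 0.2395, 0.2413]
orientation: [-0.025, -3.14, 0.001]
wrist_force: [-0.2, 0.3, -0.1]
width: 0.064
grasp_force: 0.0
```

```bash
python3 - <<'E'
from h import *
st(); im=stones(.024,.06,.034); cv2.imwrite('pics/i.png',im)
E
```

```text
{'clock': 35.3, 'position': [0.4476, 0.2395, 0.2413], 'orientation': [-0.0249, -3.14, 0.0012], 'wrist_force': [-0.223, 0.3323, -0.087], 'width': 0.064, 'grasp_force': 0.0, 'joint_pos': [-1.4838, 0.2872, 1.0613, 1.9731, -0.2898, 1.0457, 1.2632]}
wrist 3351 [334. 184.] [476.5 329. ] [ 44.5 110.2] 89.16 0.0339
wrist 2553 [208. 184.] [472.5 180.1] [44.  84.4] 89.08 0.034
```

View pics/i.png

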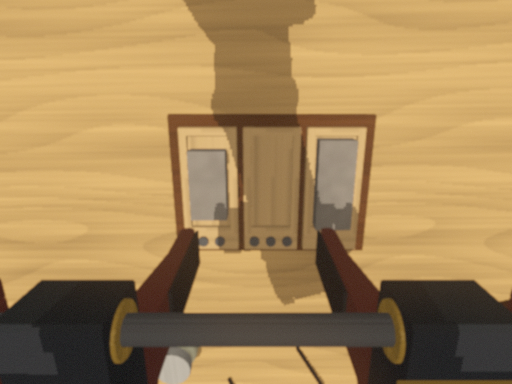

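Both stones lie flat with tops at 34 mm, the middle one at (208,184) beside two studs and the long one at (334,184) in the one-stud block. Handing in.

```bash
python3 -c "
from bench import job
print(job.hand_in())"
```

```text
the job is handed in; nothing more can be done
None
```

I laid the longest stone flat in the one-stud pocket, then the middle-length stone flat in the two-stud pocket, left the shortest standing in the rack, and handed the job in at about 35 s; no verdict was returned.

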